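# Tend the pot capper: hook up its guard, sort the pots by their lids, reload, close up

## Task

The capper has finished its run: lift its drop guard, hook the slotted stay bar into the notch so that the guard stays up by itself, and draw the carriage right out. Stand each finished pot whose lid is flat and home in a nest of its own in the three-nest tray, put each one with a crooked lid in the undivided grey reject tray, and stand each fresh pot from the square black supply tub centred on one of the carriage's round stands. Then push the carriage fully home, unhook the bar and lower the guard right down, leaving everything else on the bench where it is.

Things in the scene. Friction and masses are not known exactly. Their poses are not given: they have to be found in the camera images.
- press: The bench-top pot capper, 370 mm wide: white pressing head (top 177 mm above the bench) over an opening closed by a clear drop guard. Fixed. Origin on the bench below the middle of the guard; x points from its front into the machine, y to the left of someone facing it, z up. The guard's guide rails (24 mm square, 256 mm high) stand at y = +-170 mm.
- guard (a joint): Height of the drop guard, m: 0 fully down (lower edge 24 mm above the bench), 0.065 hung on the notch, at most 0.096. Guard and bar weigh 0.6 kg and fall when let go. Clear panel 306 mm wide, 106 high, 6 thick, mid plane at press x = 0; while it is down the carriage cannot come out. Raised by the bar's grip.
- stay (a joint): Lean of the slotted steel stay bar pivoted on the guard's front, rad: 0 upright, positive = its top leans out to the front; range -0.02 to 0.34. Light friction; let go, it may sink forward to its stop. Unless it hangs on the notch it must lean out by 0.25 or more while the guard goes up or down, or its top strikes the catch.
- stay_grip (a point): Middle of the black grip at the top of the stay bar, 152 mm from the bar's pivot along the bar. The pivot's axis is along press y, at press x = -10 mm, 70 mm above the bench plus the guard's height. The grip is a round stem 20 mm in diameter, from 21 mm below to 21 mm above this point, with a 32 mm flange, 8 mm thick, on its top. Its z axis points up along the bar.
- slot_top (a point): Upper end of the bar's slot, 115 mm from the pivot along the bar. Bar 30 mm wide, 5 thick; slot 18 mm wide, from 55 to 115 mm, closed above by a 10 mm high crosspiece. To hook: raise the guard to 0.085-0.095 with the bar leaning out, swing the bar upright (the catch enters the slot), lower until the crosspiece sits in the notch. Unhook: the reverse.
- notch (a point): Middle of the notch's floor in the fixed steel catch above the guard: 250 mm above the bench, press x = -10 mm, y = 0. The catch is a plate 10 mm thick in y. The notch is open upwards, 14 mm wide in x, with a lip in front 12 mm high and 6 mm thick (its front at press x = -23 mm) and a back as high as the lip; 14 mm of metal below the floor.
- carriage (a joint): How far the carriage is drawn out to the front (-x of the press), m: 0 home, 0.165 fully out; about 2 N of friction. Its plate is 286 mm wide. The finished pots stand on its floor (20 mm above the bench) in a row, 130 mm behind the post, inside a rim 10 mm high: inner faces 25 mm before and 26 mm behind the row, and at y = +-139 mm.
- pull_grip (a point): Middle of the upright black pull post on the carriage's front, 46 mm above the bench: stem 20 mm in diameter, from 26 mm below to 20 mm above this point, then a 32 mm flange 8 mm thick. At press x = -95 mm, y = 0 when the carriage is home.
- pot_a: Sample pot with its lid flat and home (a good one): pale round pot 40 mm in diameter with a green lid 43 mm in diameter, 40 mm high in all, 50 g. Origin at the centre of its underside, z up.
- pot_b: Sample pot with its lid flat and home, the same as pot_a.
- pot_c: Sample pot whose green lid sits crooked (a reject): the same pot, 33 mm high, with its lid tilted by about 18 degrees, proud by 17 mm on one side (51 mm at the highest, 43 mm wide). Origin at the centre of its underside, z up.
- pot_d: Sample pot with a crooked lid, the same as pot_c.
- pass_tray: Shallow loose blue tray, 196 x 76 mm, 13 mm high, floor 4 mm thick, with three nests in a row along its x axis: nest centres at x = -64, 0 and 64 mm, each about 60 x 68 mm inside. Origin at the centre of its underside.
- reject_tray: Shallow open undivided grey tray, loose, 150 mm (its x) by 96 mm (y) outside, 14 mm high, walls and floor 4 mm thick. Origin at the centre of its underside.
- tip_box: Orange pipette-tip box with clear lid, 80 x 120 mm, 72 mm high. Bystander: leave it. Origin at the centre of its underside.
- tube_rack: Blue tube rack, 70 x 124 mm, 30 mm high with a few tubes to 43 mm. Bystander: leave it. Origin at the centre of its underside.
- marker: Marker pen, white with a black cap, 130 mm long, 14 mm thick, lying on the bench. Bystander: leave it. Origin under its middle.
- supply_tub: Open square black tub, loose, 118 x 118 mm outside, 32 mm high, walls and floor 4 mm thick, holding the fresh pots, one or two, 54 mm apart along its x axis. Origin at the centre of its underside.
- pot_e: Fresh sample pot waiting in the supply tub: pale round pot 40 mm in diameter, its green lid (43 mm) resting level but not yet pressed home, 46 mm high in all, 50 g. Origin at the centre of its underside, z up.
- pot_f: Fresh sample pot, the same as pot_e.
- stand_0 (a point): One of the four round dark stands, 48 mm in diameter and flush with the carriage's floor, on which the pots are pressed: its centre, 20 mm above the bench. They lie in a row, 75 mm apart along press y.
- stand_1 (a point): A stand like stand_0, the next one along press +y.
- stand_2 (a point): A stand like stand_0, the next one along press +y.
- stand_3 (a point): A stand like stand_0, the next one along press +y.
Things that resemble listed ones, but are neither listed nor needed, are in the scene too. Of the things that look like the reject_tray, take the one that is farthest from the robot's base at the start.

How it is judged:
On the way, in this order (a step that is already met when the one before it is completed fails the run):
1. the guard hangs on the notch by its stay bar, let go (value of joint guard between 0.058 and 0.072 m and value of joint stay below 0.1 rad and distance between slot_top and notch below 0.012 m and contact force between the fingers and guard below 0.1 N), for 0.5 s.
2. the carriage is drawn right out under the hooked guard (value of joint carriage above 0.15 m and value of joint guard between 0.058 and 0.072 m), for 0.2 s.
3. every good pot stands in the three-nest tray and every crooked-lidded pot is in the reject tray, and every fresh pot stands centred on a stand of the carriage, let go (x of pot_a in the frame of pass_tray between -0.091 and 0.091 m and y of pot_a in the frame of pass_tray between -0.034 and 0.034 m and z of pot_a in the frame of pass_tray between 0 and 0.0085 m and angle between each of pot_a, pot_b, pot_e, pot_f's own z axis and vertical below 0.12 rad and x of pot_b in the frame of pass_tray between -0.091 and 0.091 m and y of pot_b in the frame of pass_tray between -0.034 and 0.034 m and z of pot_b in the frame of pass_tray between 0 and 0.0085 m and x of pot_c in the frame of reject_tray between -0.071 and 0.071 m and y of pot_c in the frame of reject_tray between -0.044 and 0.044 m and z of pot_c in the frame of reject_tray between 0 and 0.03 m and x of pot_d in the frame of reject_tray between -0.071 and 0.071 m and y of pot_d in the frame of reject_tray between -0.044 and 0.044 m and z of pot_d in the frame of reject_tray between 0 and 0.03 m and (distance between pot_e and stand_0 below 0.014 m or distance between pot_e and stand_1 below 0.014 m or distance between pot_e and stand_2 below 0.014 m or distance between pot_e and stand_3 below 0.014 m) and (distance between pot_f and stand_0 below 0.014 m or distance between pot_f and stand_1 below 0.014 m or distance between pot_f and stand_2 below 0.014 m or distance between pot_f and stand_3 below 0.014 m) and contact force between the fingers and pot_a below 0.1 N and contact force between the fingers and pot_b below 0.1 N and contact force between the fingers and pot_c below 0.1 N and contact force between the fingers and pot_d below 0.1 N and contact force between the fingers and pot_e below 0.1 N and contact force between the fingers and pot_f below 0.1 N), for 0.3 s.
4. the carriage is pushed fully home while the guard still hangs on the notch (value of joint carriage below 0.006 m and value of joint guard between 0.058 and 0.072 m), for 0.2 s.
5. the guard is unhooked and right down (value of joint guard below 0.005 m), for 0.3 s.
At the end, for the whole second after the job is handed in: Guard down (within 5 mm), carriage home (within 6 mm), every good pot upright (within 7 degrees) on the floor of a nest of the blue tray, one to a nest, every crooked-lidded pot inside the reject tray, every fresh pot upright within 14 mm of the centre of a stand, all at rest (value of joint guard below 0.005 m and value of joint carriage below 0.006 m and x of pot_a in the frame of pass_tray between -0.091 and 0.091 m and y of pot_a in the frame of pass_tray between -0.034 and 0.034 m and z of pot_a in the frame of pass_tray between 0 and 0.0085 m and angle between each of pot_a, pot_b, pot_e, pot_f's own z axis and vertical below 0.12 rad and x of pot_b in the frame of pass_tray between -0.091 and 0.091 m and y of pot_b in the frame of pass_tray between -0.034 and 0.034 m and z of pot_b in the frame of pass_tray between 0 and 0.0085 m and x of pot_c in the frame of reject_tray between -0.071 and 0.071 m and y of pot_c in the frame of reject_tray between -0.044 and 0.044 m and z of pot_c in the frame of reject_tray between 0 and 0.03 m and x of pot_d in the frame of reject_tray between -0.071 and 0.071 m and y of pot_d in the frame of reject_tray between -0.044 and 0.044 m and z of pot_d in the frame of reject_tray between 0 and 0.03 m and (distance between pot_e and stand_0 below 0.014 m or distance between pot_e and stand_1 below 0.014 m or distance between pot_e and stand_2 below 0.014 m or distance between pot_e and stand_3 below 0.014 m) and (distance between pot_f and stand_0 below 0.014 m or distance between pot_f and stand_1 below 0.014 m or distance between pot_f and stand_2 below 0.014 m or distance between pot_f and stand_3 below 0.014 m) and linear speed of each of pot_a, pot_b, pot_c, pot_d, pot_e, pot_f below 0.03 m/s); the robot touches nothing.
It fails at once if the tip box is shifted by more than 30 mm (distance of tip_box from where it was at the start of the episode above 0.03 m).
It fails at once if the tube rack is shifted by more than 30 mm (distance of tube_rack from where it was at the start of the episode above 0.03 m).
It fails at once if the marker pen is shifted by more than 30 mm (distance of marker from where it was at the start of the episode above 0.03 m).
Of pot_a, pot_b, pot_c, pot_d only 2 to 4 are there at a start; the rules pass over those that are not, and their reading is None.
Of pot_e, pot_f only 1 to 2 are there at a start; the rules pass over those that are not, and their reading is None.
At some moment in a run one of pot_a, pot_b, pot_c, pot_d may be knocked a few centimetres aside while the robot is not near it.
Once in a run the grip may slacken for a moment while it holds something.
It also fails if it takes over 210 s, if anything falls off the work surface, if the arm or the gripper's body presses on something with over 40 N, if the wrist force passes 120 N, or if a joint passes its speed limit or range.

## Robot

A 6-joint arm with a two-finger parallel gripper is mounted at the origin on the work surface. World frame = base frame: x ahead of the robot, y to its left, z up, the work surface at z = 0. Lengths are in m, angles in rad, forces in N, time in s.
With the tool pointing down it reaches from about 0.25 to 0.85 m from the base axis. Payload 12.5 kg.
Tool frame: the origin (TCP) lies at the very end of the fingers, on their centre line; the grasp point (between the pads) lies 19 mm behind it; z points along the fingers, y is the line along which they close (so a half turn about z gives the same grasp; the last joint's range is limited). The gripper opens to 93 mm and grips with 3 to 60 N. Pads are 15 mm wide; open, the fingers measure 128 mm over their backs; the gripper's body (75 mm by 188 mm) begins 65 mm behind the grasp point.
Start: joints at [1.099, 0.351, 1.652, -0, 1.139, -0.085], TCP at [0.207, 0.509, 0.219] pointing down, gripper open.
Joint ranges: [-2.75, 2.75], [-0.79, 2.1], [0.01, 2.65], [-1.57, 4.71], [0.07, 3.14], [-2.87, 2.87]. Speed limits (rad/s): [2.22, 2.22, 2.79, 3.14, 3.14, 3.14].

## Interface

Orientations are given as a unit quaternion [w, x, y, z].
In Python, from rig import robot, cams gives the robot as it stands.
- The arm moves only by the tool jog_arm, never from a script. Its argument "increments" is a list that holds one entry, the list of rows, each a list of 7 numbers: the shift along the tool's x, y, z in mm, then the turn, a rotation vector about the tool's x, y, z in rad, then the finger opening in mm, from 0 to 93. In form: [[[dx, dy, dz, rx, ry, rz, fingers], ...]]. A call has 1 to 10 rows; each row shifts and turns the commanded pose from where the row before left it, along the tool's axes as they then stand; what a row does not reach is not made up. A row lasts 1/8 s, in which the tool goes at most 62.5 mm and 10.7 degrees, less where a joint would pass 70% of its speed; a pose out of reach is approached as far as the arm can. A call with a gripper value outside its range is refused whole. The fingers move at their own pace and stop on an object; the grip force is fixed at half the most. Time passes only in rows, so rows that do not move let the fingers close. It gives the time, the measured TCP pose, the force, the opening and the grip force at its end, in the units of the state.
- robot.sense(): the state, without advancing time (a new reading comes with each control period).
- cams.capture(name): name is "scene" or "top" or "wrist"; returns (picture, depth): 480x640x3 uint8, red, green, blue; 480x640 float32, m along the optical axis (not along the pixel's ray), 0 where there is no reading.
- cams.get_calibration(name): a dict with "intrinsics" (3x3 intrinsics, pixels), "position" and "attitude" of the camera in the world. Camera axes: x right, y down, z forward; pixel columns grow to the right and rows downward; lengths in m; the calibration is good to about 2 mm. The wrist camera is an equidistant fisheye: a pixel r from the principal point sees the ray r / f radians off the axis. A picture is of the moment at which its call begins: read the wrist's pose just before it. get_calibration takes no time and is no camera call; for the wrist camera it gives the pose at the moment of the call.
- robot.close_job(): hands the job in; it is judged then, once.
The state is a dict: "time": time; "joints": joint angles; "dq": joint speeds; "effort": joint torques, N m; "eef_pos": TCP position; "tcp_rot": TCP orientation; "force": force on the tool from outside, world axes, zero at the start; "ft_torque": the same for the moment, N m; "gripper_width": finger opening in m; "grasp_force": force on a finger pad.
Only numpy, scipy, OpenCV 4.12 (cv2) and the standard library are available. Lean on these libraries where they do the work, as an engineer would, in place of code of your own. Each camera call takes 0.05 s, during which the arm holds its last target. There are 200 camera calls.

## Working session

There is one attempt and no reset: what is moved stays moved. The work goes in short steps, Python scripts to look and compute and a tool call to move; the robot and the scene stay as the last step left them, time stands still between calls to the robot, and variables do not carry over. Pictures are saved under pics/ and viewed, at most 14 in all, crops included, and the job is handed in when it is done.

Besides the shell and the picture viewer there is one more tool, called after "Emit:" as name(argument=value, ...) on one line, values as JSON. jog_arm: Moves the arm, as the interface text tells. Its arguments: {"type":"object","properties":{"increments":{"type":"array","items":{"type":"array","items":{"type":"array","items":{"type":"number"}}}}},"required":["increments"]}

```bash
ls; mkdir -p pics; python3 - <<'E'
from rig import robot,cams
import cv2,numpy as np
print(robot.sense())
for n in ("scene","top"):
    p,d=cams.capture(n); cv2.imwrite(f"pics/{n}0.png",p[...,::-1]); np.save(f"pics/{n}0.npy",d)
    print(n,cams.get_calibration(n))
print(cams.get_calibration("wrist"))
E
```

```text
pics
{'time': 0.0, 'joints': array([ 1.09941451e+00,  3.51248360e-01,  1.65242048e+00, -2.34315694e-05,
        1.13910761e+00, -8.46043194e-02]), 'dq': array([-0.0003775 ,  0.00023759, -0.00082603, -0.00120929,  0.00081249,
        0.00133091]), 'effort': array([-3.86976999e-04, -4.97327721e+01, -2.85256469e+01,  6.98283012e-02,
        2.56843865e-02, -8.91744048e-05]), 'eef_pos': array([0.20728924, 0.50906767, 0.21809617]), 'tcp_rot': array([-1.52202231e-04,  1.92180721e-01,  9.81359374e-01, -5.72091565e-04]), 'force': array([ 0.61508072, -0.49325967,  0.16437237]), 'ft_torque': array([-0.01211508,  0.01204624,  0.02492778]), 'grasp_force': 0.0, 'gripper_width': 0.09273073484556678}
scene {'intrinsics': array([[434.77529257,   0.        , 316.61399225],
       [  0.        , 434.77529257, 236.29201232],
       [  0.        ,   0.        ,   1.        ]]), 'position': array([ 0.2984888 , -0.26371323,  1.16136986]), 'attitude': array([-0.14578582,  0.92992877, -0.3333343 ,  0.05354649])}
top {'intrinsics': array([[488.74832047,   0.        , 316.00906773],
       [  0.        , 488.74832047, 243.04946914],
       [  0.        ,   0.        ,   1.        ]]), 'position': array([ 0.32207988, -0.00549316,  1.44045944]), 'attitude': array([-0.05707578,  0.71235649, -0.69792757,  0.04677277])}
{'intrinsics': array([[371.64829954,   0.        , 318.27279843],
       [  0.        , 371.64829954, 239.55791799],
       [  0.        ,   0.        ,   1.        ]]), 'position': array([0.14672664, 0.53330246, 0.38463115]), 'attitude': array([0.10011967, 0.82371824, 0.55409854, 0.06662669])}
```

View pics/scene0.png

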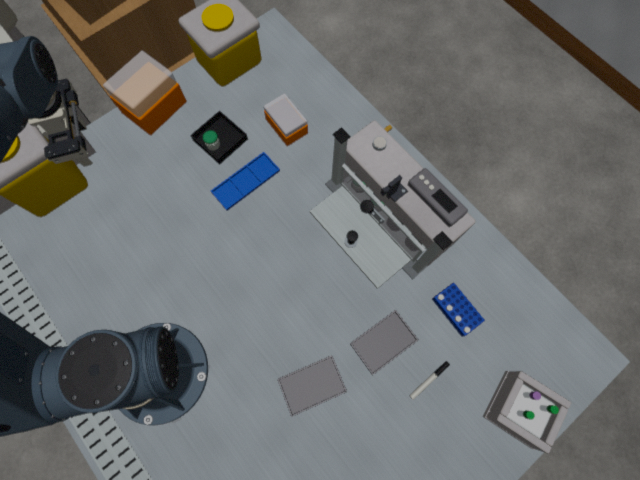

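View pics/top0.png

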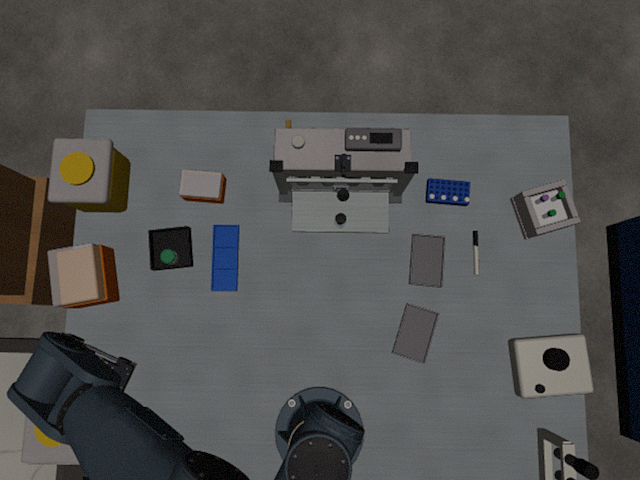

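The scene picture shows the press at about (400,190), the tub with one green lid at (210,137), the blue tray at (245,180), and two grey trays at (384,342) and (312,385). The top picture shows the press front along row ~165 with rail tops at (275,167) and (411,167), the grip at (343,195) and the post at (341,218). It also shows the blue tray at (226,258), the far grey tray at (427,260), and the tub at (170,248).

```bash
cat > h.py <<'E'
import numpy as np,cv2
from scipy.spatial.transform import Rotation as R
from rig import robot,cams
def rot(q): return R.from_quat(np.r_[q[1:],q[0]]).as_matrix()
def rays(name,uv,cal=None):
    c=cal or cams.get_calibration(name); K=c["intrinsics"]; uv=np.atleast_2d(uv).astype(float)
    x=(uv[:,0]-K[0,2])/K[0,0]; y=(uv[:,1]-K[1,2])/K[1,1]
    if name=="wrist":
        r=np.hypot(x,y)+1e-12; d=np.c_[np.sin(r)*x/r,np.sin(r)*y/r,np.cos(r)]
    else: d=np.c_[x,y,np.ones(len(x))]
    return c["position"],d@rot(c["attitude"]).T
def onplane(name,uv,z,cal=None):
    p,d=rays(name,uv,cal); return p+d*((z-p[2])/d[:,2:])
def blobs(mask,amin=30):
    cs,_=cv2.findContours(mask.astype(np.uint8),cv2.RETR_EXTERNAL,cv2.CHAIN_APPROX_NONE)
    return sorted([c for c in cs if cv2.contourArea(c)>=amin],key=cv2.contourArea,reverse=True)
def rect(name,c,z,cal=None):
    P=onplane(name,c[:,0,:],z,cal)[:,:2]; r=cv2.minAreaRect((P*1000).astype(np.float32)); return r
E
python3 - <<'E'
from h import *
for n in ("top","scene"):
    p=cv2.imread(f"pics/{n}0.png"); hsv=cv2.cvtColor(p,cv2.COLOR_BGR2HSV); H,S,V=cv2.split(hsv)
    print(n)
    for nm,m,z in (("blue",(H>100)&(H<125)&(S>150),.010),("green",(H>60)&(H<90)&(S>120),.048),("dark",(V<45),.07),("dark256",(V<45),.256)):
        for c in blobs(m,40)[:12]:
            (cx,cy),w,a=rect(n,c,z); 
            if 150<cx<900 and abs(cy)<600: x,y,ww,hh=cv2.boundingRect(c);print(nm,(x+ww/2,y+hh/2),"mm",round(cx),round(cy),"size",np.round(w),round(a,1))
# zooms
t=cv2.imread("pics/top0.png"); s=cv2.imread("pics/scene0.png")
cv2.imwrite("pics/z1.png",np.hstack([cv2.resize(t[115:265,262:422],None,fx=2.5,fy=2.5),cv2.resize(s[115:290,300:480],(386,375))]))
print(hsv[350,385],hsv[385,310],hsv[330,300])
E
```

```text
top
blue (225.0, 258.0) mm 486 286 size [193.  76.] 1.1
blue (448.0, 192.5) mm 697 -372 size [127.  74.] 85.6
green (167.5, 256.0) mm 482 446 size [41. 42.] 29.6
dark (171.0, 248.0) mm 503 430 size [117. 120.] 7.3
dark (352.0, 174.5) mm 739 -86 size [314.  90.] 81.2
dark (284.5, 177.0) mm 730 112 size [105.  71.] 25.6
dark256 (171.0, 248.0) mm 479 371 size [101. 104.] 7.3
dark256 (352.0, 174.5) mm 682 -75 size [272.  78.] 81.2
dark256 (556.0, 359.5) mm 233 -555 size [58. 50.] 86.9
dark256 (284.5, 177.0) mm 674 96 size [91. 62.] 25.6
scene
blue (245.0, 181.0) mm 486 286 size [194.  77.] 0.9
blue (458.5, 309.0) mm 697 -372 size [123.  74.] 85.9
green (210.0, 137.0) mm 482 445 size [42. 43.] 4.1
dark (219.5, 138.0) mm 499 413 size [115. 124.] 7.2
dark (445.0, 200.5) mm 857 -134 size [29. 64.] 0.3
dark (443.0, 241.0) mm 772 -213 size [34. 37.] 1.7
dark (341.5, 136.0) mm 770 195 size [32. 37.] 1.2
dark (390.5, 190.5) mm 767 -12 size [63. 41.] 28.7
dark (367.5, 206.5) mm 684 -13 size [35. 33.] 35.5
dark (352.5, 237.5) mm 595 -54 size [33. 21.] 48.9
dark256 (219.5, 138.0) mm 465 298 size [ 95. 103.] 7.2
dark256 (445.0, 200.5) mm 762 -156 size [24. 53.] 0.3
dark256 (443.0, 241.0) mm 691 -222 size [28. 31.] 1.7
dark256 (341.5, 136.0) mm 689 117 size [27. 31.] 1.2
dark256 (390.5, 190.5) mm 688 -55 size [52. 34.] 28.7
dark256 (367.5, 206.5) mm 619 -55 size [29. 27.] 35.5
dark256 (352.5, 237.5) mm 544 -90 size [28. 18.] 48.9
[130   7 114] [130   7 116] [101  20 142]
```

View pics/z1.png

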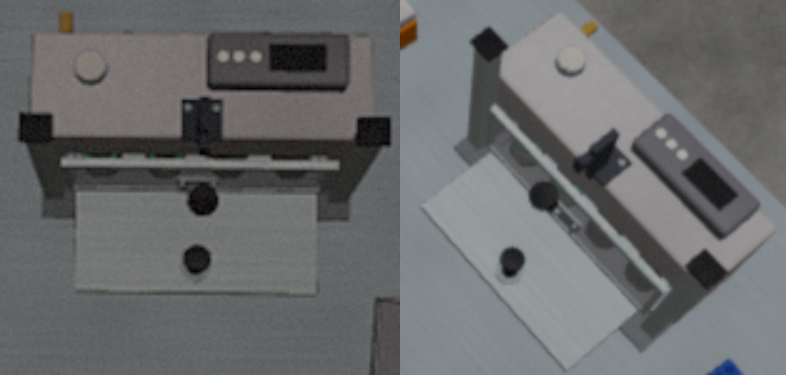

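The zoom shows the top view on the left: rail tops at zoom (36,127) and (374,131), grip flange (202,200), post flange (196,260). The scene view is on the right: grip (543,195), post (512,260).

```bash
python3 - <<'E'
from h import *
T=lambda u,v:(262+u/2.5,115+v/2.5)
S=lambda u,v:(300+(u-400)/2.144,115+v/2.143)
def tri(a,b):
    p,d=rays("top",T(*a)); q,e=rays("scene",S(*b)); d=d[0];e=e[0]
    s=np.linalg.lstsq(np.c_[d,-e],q-p,rcond=None)[0]; A=p+d*s[0];B=q+e*s[1]; return np.round((A+B)*500,1),np.round((A-B)*1000,1)
for nm,a,b in(("railL",(36,127),(489,43)),("railR",(374,131),(708,267)),("grip",(202,200),(543,195)),("post",(196,260),(512,260))): print(nm,tri(a,b))
print("post top@74",onplane("top",T(196,260),.074)*1000,onplane("scene",S(512,260),.074)*1000)
print("rails@256",onplane("top",[T(36,127),T(374,131)],.256)*1000)
print("carr front corners top z=.02",onplane("top",[T(75,289),T(316,293)],.02)*1000)
# grey trays
for n,z in(("top",.014),("scene",.014)):
    p=cv2.imread(f"pics/{n}0.png").astype(int); m=(p[...,0]-p[...,2]<9)&(p.sum(2)>210)&(p.sum(2)<390)
    m=cv2.morphologyEx(m.astype(np.uint8),cv2.MORPH_OPEN,np.ones((5,5)))
    for c in blobs(m,500):
        (cx,cy),w,a=rect(n,c,z)
        if 120<max(w)<175 and 70<min(w)<120: print(n,round(cx),round(cy),np.round(w),round(a,1))
E
```

```text
railL (array([691.7, 117.5, 255. ]), array([ 0.2, -0.1,  0.1]))
railR (array([ 693.5, -221.4,  257.7]), array([-1.6,  0.9, -0.7]))
grip (array([624.6, -51.1, 235.4]), array([-0.4,  0.2, -0.1]))
post (array([597.7, -51.9,  63. ]), array([-1.6,  0.5, -0.3]))
post top@74 [[594.72142229 -51.2649414   74.        ]] [[595.58138599 -54.24677107  74.        ]]
rails@256 [[ 691.44304712  117.37689355  256.        ]
 [ 693.1708732  -221.25689377  256.        ]]
carr front corners top z=.02 [[ 567.94650627   89.17358144   20.        ]
 [ 568.60650122 -194.75423348   20.        ]]
top 1054 -500 [ 94. 145.] 89.5
scene 278 -273 [ 98. 151.] 73.2
scene 489 -309 [ 97. 153.] 85.8
```

Emit:
jog_arm(increments=[[[0,0,-50,0,0,-0.13,93],[0,0,-50,0,0,-0.13,93],[0,0,-50,0,0,-0.13,93],[-35,-50,0,0,0,0,93],[-35,-50,0,0,0,0,93],[-35,-50,0,0,0,0,93],[-35,-50,0,0,0,0,93],[-35,-50,0,0,0,0,93],[-35,-50,0,0,0,0,93],[-35,-50,0,0,0,0,93]]])

```text
time: 1.35
eef_pos: [0.4543, 0.1583, 0.3685]
tcp_rot: [-0.0, -0.002, 1.0, 0.0]
force: [-0.0, 1.1, -0.2]
gripper_width: 0.0932
grasp_force: 0.0
```

Emit:
jog_arm(increments=[[[-30,-42,14,0,0,0,93],[-30,-42,14,0,0,0,93],[-30,-42,14,0,0,0,93],[-30,-42,14,0,0,0,93],[-28,-42,12,0,0,0,93],[0,0,0,0,-0.11,0,93],[0,0,0,0,-0.11,0,93],[0,0,0,0,-0.11,0,93],[0,0,0,0,0,0,93]]])

```text
time: 2.48
eef_pos: [0.6011, -0.0494, 0.3004]
tcp_rot: [0.164, -0.001, 0.987, 0.0]
force: [-0.3, 0.1, -0.2]
gripper_width: 0.0927
grasp_force: 0.0
```

```bash
python3 - <<'E'
from h import *
s=robot.sense(); print(s["eef_pos"],s["tcp_rot"],s["joints"])
p,d=cams.capture("wrist"); cv2.imwrite("pics/w1.png",p[...,::-1])
E
```

```text
[ 0.60111701 -0.04937257  0.30040342] [ 1.63536962e-01 -1.38803094e-03  9.86536178e-01  3.23468312e-04] [-0.18740035  0.22095897  1.65668453  0.07571391  0.94231584 -1.79560187]
```

View pics/w1.png

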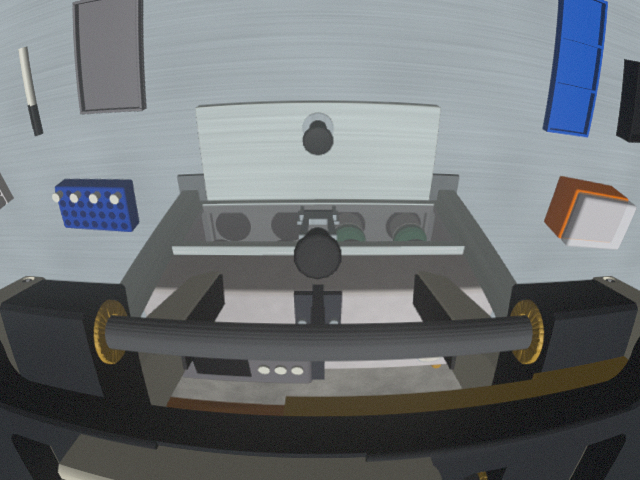

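The wrist view shows the grip flange at (317,253), centred between the fingers (223 and 414). Behind the guard there are two green lids at (350,235) and (408,235), and the post is at (318,137).

```bash
python3 - <<'E'
from h import *
p=cv2.imread("pics/w1.png"); m=(p.max(2)<75); m[:225]=0;m[290:]=0;m[:,:285]=0;m[:,350:]=0
c=blobs(m)[0]; (u,v),r=cv2.minEnclosingCircle(c); print(u,v,r,cv2.boundingRect(c))
for a in (.28,.3,.32,.34):
    z=.07+.181*np.cos(a); P=onplane("wrist",(u,v),z)[0]; print(a,np.round(P*1000,1), "want x",round(681-181*np.sin(a),1))
for uv,z in(((318,134),.074),): print(onplane("wrist",uv,z)*1000)
E
```

```text
317.25811767578125 252.80609130859375 25.81685447692871 (294, 227, 48, 52)
0.28 [619.8 -50.7 244. ] want x 631.0
0.3 [620.5 -50.7 242.9] want x 627.5
0.32 [621.3 -50.7 241.8] want x 624.1
0.34 [622.1 -50.7 240.6] want x 620.6
[[592.65449938 -50.49831597  74.        ]]
```

Emit:
jog_arm(increments=[[[-1,-1.5,30,0,0,0,93],[0,0,30,0,0,0,93],[0,0,25,0,0,0,93],[0,0,15,0,0,0,93],[0,0,10,0,0,0,93],[0,0,0,0,0,0,50],[0,0,0,0,0,0,10],[0,0,0,0,0,0,10],[0,0,0,0,0,0,10],[0,0,0,0,0,0,10]]])

```text
time: 3.78
eef_pos: [0.6388, -0.0508, 0.1971]
tcp_rot: [0.164, -0.002, 0.986, 0.0]
force: [-0.3, -0.7, 0.2]
gripper_width: 0.0479
grasp_force: 0.0
```

Emit:
jog_arm(increments=[[[0,0,0,0,0,0,5],[0,0,0,0,0,0,5],[0,0,0,0,0,0,5],[0,0,0,0,0,0,5],[0,0,0,0,0,0,5],[0,0,0,0,0,0,5]]])

```text
time: 4.53
eef_pos: [0.6388, -0.0502, 0.1969]
tcp_rot: [0.164, -0.002, 0.986, 0.001]
force: [-0.6, 5.1, 1.7]
gripper_width: 0.0308
grasp_force: 30.0
```

Emit:
jog_arm(increments=[[[0,0,0,0,0,0,45],[0,0,0,0,0,0,45],[0,0,-5,0,0,0,45],[0,0,0,0,0,0,5],[0,0,0,0,0,0,5],[0,0,0,0,0,0,5],[0,0,0,0,0,0,5],[0,0,0,0,0,0,5]]])

```text
time: 5.52
eef_pos: [0.6373, -0.0501, 0.2019]
tcp_rot: [0.164, -0.002, 0.986, 0.001]
force: [-1.5, 4.8, 2.5]
gripper_width: 0.0308
grasp_force: 30.0
```

```bash
python3 - <<'E'
from h import *
p,d=cams.capture("wrist"); t,_=cams.capture("scene")
a=p[130:430,160:480,::-1]; b=cv2.resize(t[150:260,310:430,::-1],None,fx=2.73,fy=2.73)
cv2.imwrite("pics/w2.png",np.hstack([cv2.resize(a,(448,420)),cv2.resize(b,(340,420))]))
E
```

```text
(no output)
```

View pics/w2.png

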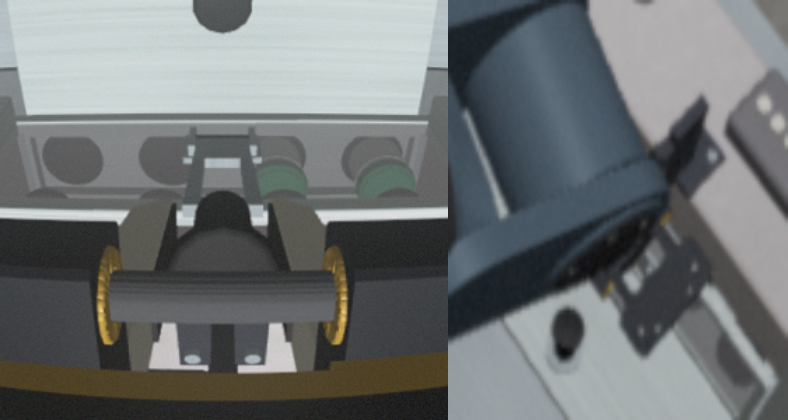

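The flange (about 32 mm), not the stem, is what the pads clamp when I approach along the bar. I'll back off and take the stem from the front with the tool nearly horizontal, under the flange.

Emit:
jog_arm(increments=[[[0,0,0,0,0,0,93],[0,0,0,0,0,0,93],[0,0,0,0,0,0,93],[0,0,-35,0,0,0,93],[0,0,-40,0,0,0,93],[40,0,-20,0,-0.18,0,93],[40,0,0,0,-0.18,0,93],[0,0,0,0,-0.18,0,93],[0,0,0,0,-0.18,0,93],[0,0,0,0,-0.18,0,93]]])

```text
time: 6.88
eef_pos: [0.5472, -0.0175, 0.3204]
tcp_rot: [0.459, 0.004, 0.888, 0.015]
force: [0.4, -1.8, 0.1]
gripper_width: 0.093
grasp_force: 0.0
```

```bash
cat >> h.py <<'E'
def delta(target,R_=None):
    s=robot.sense(); T=rot(s["tcp_rot"]); d=T.T@(np.array(target)-s["eef_pos"])*1000
    print("tcp",np.round(s["eef_pos"]*1000,1),"delta tool mm",np.round(d,1)); print("tool axes",np.round(T.T,3).tolist())
E
python3 - <<'E'
from h import *
s=robot.sense(); T=rot(s["tcp_rot"]); g=np.array([.632,-.051,.213])
delta(g+T[:,2]*.019); print(s["joints"].round(2))
E
```

```text
tcp [547.2 -17.5 320.4] delta tool mm [ 37.7 -37.4 149.5]
tool axes [[-0.579, 0.021, -0.815], [-0.008, 0.999, 0.031], [0.815, 0.024, -0.579]]
[-0.22 -0.07  2.19  1.2   0.22 -2.87]
```

Near-horizontal runs into wrist singularity/range. The deep flange grip along the bar has 30 N and about 40 mm of slip margin, so I'll return to it.

Emit:
jog_arm(increments=[[[0,0,0,0,0.1,0,93],[0,0,0,0,0.13,0,93],[0,0,0,0,0.13,0,93],[0,0,0,0,0.13,0,93],[0,0,0,0,0.13,0,93],[0,0,0,0,0,0,93]]])

```text
time: 7.62
eef_pos: [0.5512, -0.009, 0.3228]
tcp_rot: [0.219, -0.014, 0.975, 0.025]
force: [-0.4, 0.6, -0.9]
gripper_width: 0.0934
grasp_force: 0.0
```

```bash
python3 - <<'E'
from h import *
s=robot.sense(); T=rot(s["tcp_rot"])
delta([.681-.229*.324-.001,-.0508,.070+.229*.946]); print(s["joints"].round(2))
Rt=np.array([[-.946,0,.324],[0,1,0],[-.324,0,-.946]]); print(R.from_matrix(T.T@Rt).as_rotvec().round(3))
E
```

```text
tcp [551.2  -9.  322.8] delta tool mm [-33.3 -45.3  53.6]
tool axes [[-0.904, -0.017, -0.427], [-0.038, 0.998, 0.042], [0.426, 0.055, -0.903]]
[-0.16  0.05  1.83  0.17  0.84 -1.85]
[0.054 0.111 0.02 ]
```

Emit:
jog_arm(increments=[[[0,0,0,0.054,0.111,0.02,93],[-20,-21,26,0,0,0,93],[-20,-21,26,0,0,0,93],[0,0,0,0,0,0,93]]])

```text
time: 8.12
eef_pos: [0.6045, -0.0518, 0.2836]
tcp_rot: [0.163, 0.001, 0.987, 0.0]
force: [-0.1, -1.1, 0.6]
gripper_width: 0.0931
grasp_force: 0.0
```

```bash
python3 - <<'E'
from h import *
s=robot.sense(); T=rot(s["tcp_rot"])
delta([.681-.134*.324-.001,-.0508,.070+.134*.946])
Rt=np.array([[-.946,0,.324],[0,1,0],[-.324,0,-.946]]); print(R.from_matrix(T.T@Rt).as_rotvec().round(3))
E
```

```text
tcp [604.5 -51.8 283.6] delta tool mm [-2.5  1.  92.5]
tool axes [[-0.947, 0.002, -0.322], [0.002, 1.0, 0.001], [0.322, 0.0, -0.947]]
[ 0.    -0.003 -0.002]
```

Emit:
jog_arm(increments=[[[-2,1,25,0,0,0,55],[-0.5,0,25,0,0,0,55],[0,0,20,0,0,0,50],[0,0,15,0,0,0,45],[0,0,8,0,0,0,20],[0,0,0,0,0,0,10],[0,0,0,0,0,0,5],[0,0,0,0,0,0,5],[0,0,0,0,0,0,5]]])

```text
time: 9.25
eef_pos: [0.6372, -0.05, 0.1992]
tcp_rot: [0.164, 0.0, 0.986, -0.0]
force: [-0.5, 0.3, 1.1]
gripper_width: 0.0311
grasp_force: 30.0
```

Emit:
jog_arm(increments=[[[-1.6,0,-4.7,0,0,0,5],[-4.9,0,-14.2,0,0,0,5],[-4.9,0,-14.2,0,0,0,5],[-4.9,0,-14.2,0,0,0,5],[-4.9,0,-14.2,0,0,0,5],[-4.9,0,-14.2,0,0,0,5],[-3.2,0,-9.5,0,0,0,5],[0,0,0,0,0,0,5]]])

```text
time: 10.25
eef_pos: [0.6375, -0.0501, 0.2898]
tcp_rot: [0.164, 0.0, 0.986, -0.0]
force: [2.5, 0.8, -5.5]
gripper_width: 0.0312
grasp_force: 30.0
```

```bash
python3 - <<'E'
from h import *
s=robot.sense(); print(s["eef_pos"],s["joints"].round(2))
p,d=cams.capture("wrist"); t,_=cams.capture("scene")
a=p[130:430,160:480,::-1]; b=cv2.resize(t[150:260,310:430,::-1],(340,420))
cv2.imwrite("pics/w3.png",np.hstack([cv2.resize(a,(448,420)),b]))
E
```

```text
[ 0.63746277 -0.05006702  0.28979657] [-0.18  0.3   1.58  0.07  0.94 -1.78]
```

View pics/w3.png

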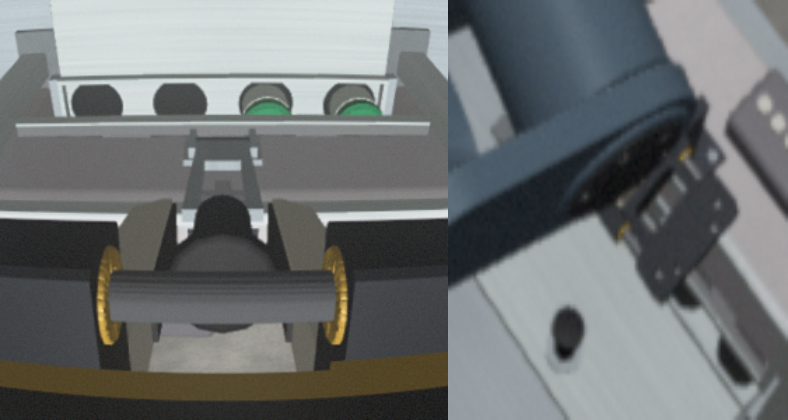

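Emit:
jog_arm(increments=[[[-8.8,0,0.3,0,0.065,0,5],[-8.8,0,0.3,0,0.065,0,5],[-8.8,0,0.3,0,0.065,0,5],[-8.8,0,0.3,0,0.065,0,5],[-8.8,0,0.3,0,0.065,0,5],[0,0,0,0,0,0,5]]])

```text
time: 11.1
eef_pos: [0.681, -0.0499, 0.2944]
tcp_rot: [0.001, 0.0, 1.0, 0.0]
force: [0.7, 2.5, -6.7]
gripper_width: 0.031
grasp_force: 30.0
```

Emit:
jog_arm(increments=[[[0,0,6,0,0,0,5],[0,0,6,0,0,0,5],[0,0,6,0,0,0,5],[0,0,3,0,0,0,5],[0,0,2,0,0,0,5],[0,0,0,0,0,0,5]]])

```text
time: 11.85
eef_pos: [0.6805, -0.05, 0.2728]
tcp_rot: [0.001, 0.0, 1.0, 0.0]
force: [-0.1, 5.5, -7.2]
gripper_width: 0.0309
grasp_force: 30.0
```

Emit:
jog_arm(increments=[[[0,0,1,0,0,0,5],[0,0,1,0,0,0,5],[0,0,1,0,0,0,5],[0,0,1,0,0,0,5]]])

```text
time: 12.35
eef_pos: [0.6815, -0.0501, 0.2714]
tcp_rot: [0.004, 0.0, 1.0, -0.0]
force: [-1.4, 5.3, 8.9]
gripper_width: 0.0311
grasp_force: 30.0
```

Emit:
jog_arm(increments=[[[0,0,-1,0,0,0,25],[0,0,0,0,0,0,45],[0,0,0,0,0,0,60],[0,0,0,0,0,0,60],[0,0,-30,0,0,0,60],[0,0,-50,0,0,0,60],[20,0,-20,0,0,0,60],[60,0,0,0,0,0,60],[60,0,0,0,0,0,60],[0,0,0,0,0,0,60]]])

```text
time: 13.6
eef_pos: [0.5371, -0.05, 0.3701]
tcp_rot: [0.002, 0.001, 1.0, -0.0]
force: [0.1, -1.1, -0.4]
gripper_width: 0.0603
grasp_force: 0.0
```

```bash
python3 - <<'E'
from h import *
s=robot.sense(); print(s["eef_pos"],s["joints"].round(2))
p,d=cams.capture("wrist"); cv2.imwrite("pics/w4.png",p[...,::-1])
E
```

```text
[ 0.53714914 -0.04997014  0.37013921] [-0.18  0.22  1.46  0.    1.46 -1.75]
```

View pics/w4.png

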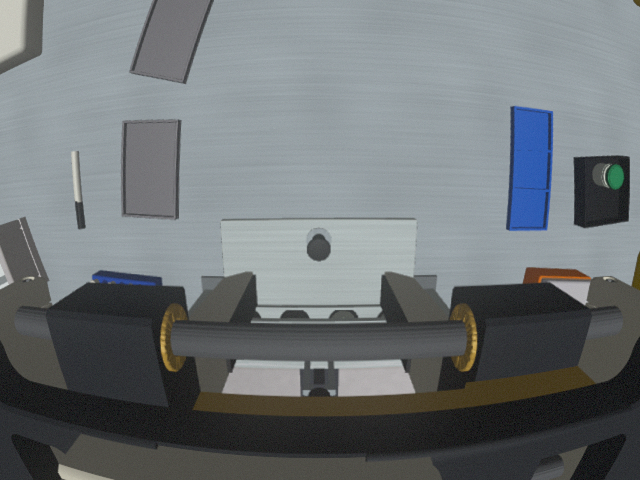

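Emit:
jog_arm(increments=[[[-28,-1,50,0,0,0,60],[-29,0,50,0,0,0,60],[0,0,60,0,0,0,60],[0,0,60,0,0,0,60],[0,0,50,0,0,0,60],[0,0,30,0,0,0,60],[0,0,25,0,0,0,50],[0,0,5,0,0,0,30],[0,0,0,0,0,0,5],[0,0,0,0,0,0,5]]])

```text
time: 14.9
eef_pos: [0.5988, -0.0502, 0.0401]
tcp_rot: [0.002, 0.0, 1.0, 0.001]
force: [2.3, 7.3, -7.5]
gripper_width: 0.031
grasp_force: 30.0
```

Emit:
jog_arm(increments=[[[0,0,0,0,0,0,5],[0,0,0,0,0,0,5],[10,0,0,0,0,0,5],[25,0,0,0,0,0,5],[25,0,0,0,0,0,5],[25,0,0,0,0,0,5],[25,0,0,0,0,0,5],[25,0,0,0,0,0,5],[20,0,0,0,0,0,5],[9,0,0,0,0,0,5]]])

```text
time: 16.15
eef_pos: [0.4346, -0.0508, 0.04]
tcp_rot: [0.003, 0.0, 1.0, -0.0]
force: [3.1, 5.4, -4.3]
gripper_width: 0.0308
grasp_force: 30.0
```

Emit:
jog_arm(increments=[[[0,0,0,0,0,0,40],[0,0,0,0,0,0,60],[0,0,0,0,0,0,60],[0,0,-40,0,0,0,60],[0,0,-60,0,0,0,60],[0,0,-60,0,0,0,80],[-10,0,-50,0,0,0,80],[0,0,-20,0,0,0,80],[0,0,0,0,0,0,80]]])

```text
time: 17.27
eef_pos: [0.4443, -0.0511, 0.2703]
tcp_rot: [0.003, 0.0, 1.0, -0.0]
force: [0.0, -0.2, -0.9]
gripper_width: 0.08
grasp_force: 0.0
```

```bash
python3 - <<'E'
from h import *
s=robot.sense(); print(s["eef_pos"],s["joints"].round(2))
c=cams.get_calibration("wrist"); p,d=cams.capture("wrist"); cv2.imwrite("pics/w5.png",p[...,::-1])
hsv=cv2.cvtColor(p,cv2.COLOR_RGB2HSV); H,S,V=cv2.split(hsv)
for nm,m,z in(("green",(H>60)&(H<90)&(S>110),.06),("blue",(H>100)&(H<125)&(S>150),.013),("dark",V<60,.074)):
    for b in blobs(m,200)[:5]:
        (cx,cy),w,a=rect("wrist",b,z,c); print(nm,cv2.boundingRect(b),"mm",round(cx,1),round(cy,1),np.round(w),round(a,1))
E
```

```text
[ 0.44426206 -0.05108947  0.27026052] [-0.22  0.1   1.84  0.    1.2  -1.79]
green (334, 303, 36, 21) mm 557.5 -14.5 [40. 25.] 89.3
blue (535, 171, 55, 112) mm 469.2 283.7 [157.  82.] 0.8
dark (0, 262, 640, 218) mm 778.8 -46.4 [1531.  564.] 89.9
dark (603, 218, 37, 72) mm 496.8 353.9 [120.  77.] 17.6
dark (271, 297, 36, 25) mm 547.1 -85.1 [38. 25.] 77.3
```

View pics/w5.png

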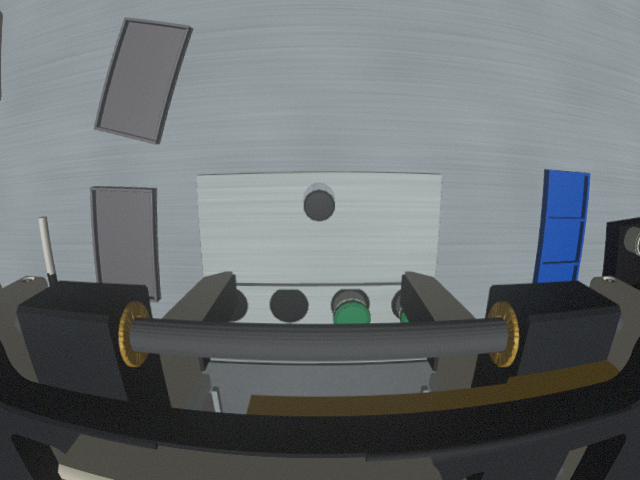

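Emit:
jog_arm(increments=[[[0,0,-60,0,0,0,93],[-45,0,-30,0,0,0,93],[-60,0,0,0,0,0,93],[-45,0,0,0,0,0,93],[0,0,0,0,0,0,93]]])

```text
time: 17.95
eef_pos: [0.5948, -0.051, 0.356]
tcp_rot: [-0.001, 0.0, 1.0, 0.0]
force: [-0.1, 0.5, -0.5]
gripper_width: 0.0928
grasp_force: 0.0
```

```bash
python3 - <<'E'
from h import *
s=robot.sense(); print(s["eef_pos"],s["joints"].round(2))
c=cams.get_calibration("wrist"); p,d=cams.capture("wrist")
t,_=cams.capture("top"); cv2.imwrite("pics/t6.png",t[...,::-1])
hsv=cv2.cvtColor(p,cv2.COLOR_RGB2HSV); H,S,V=cv2.split(hsv)
g=(H>60)&(H<90)&(S>110)
for nm,m,z in(("green",g,.06),("blue",(H>100)&(H<125)&(S>150),.011),("dark",V<60,.02)):
    for b in blobs(m,200)[:8]:
        (cx,cy),w,a=rect("wrist",b,z,c); print(nm,cv2.boundingRect(b),"mm",round(cx,1),round(cy,1),np.round(w),round(a,1))
cv2.imwrite("pics/w6.png",np.hstack([p[60:300,:,::-1]]))
z=cv2.resize(p[130:270,200:440,::-1],None,fx=3.2,fy=3.2); cv2.imwrite("pics/w6.png",z)
np.save("pics/w6.npy",d); cv2.imwrite("pics/w6full.png",p[...,::-1])
import pickle; pickle.dump(c,open("pics/c6.pkl","wb"))
E
```

```text
[ 0.59476565 -0.05099201  0.35600993] [-0.16  0.34  1.33  0.    1.47 -1.73]
green (393, 164, 31, 32) mm 564.9 62.2 [39. 39.] 66.1
green (332, 166, 32, 29) mm 566.2 -15.1 [35. 39.] 0.6
green (614, 131, 18, 27) mm 485.2 433.5 [42. 43.] 55.6
blue (517, 70, 41, 128) mm 487.9 287.9 [195.  77.] 0.8
blue (83, 245, 67, 47) mm 701.4 -380.9 [127.  70.] 86.1
dark (0, 274, 640, 206) mm 1082.6 -39.7 [2095.  755.] 89.7
dark (580, 125, 57, 71) mm 512.7 444.9 [118. 144.] 7.1
dark (184, 356, 159, 41) mm 884.5 -145.8 [266.  71.] 89.9
```

View pics/w6.png

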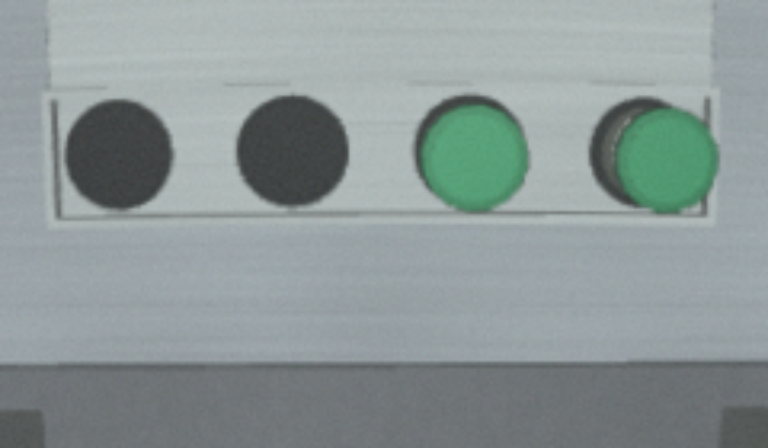

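The zoom shows two empty stands on the left at (120,153) and (293,150). There are two green lids at (475,157) and (667,160), the right one shifted further off its stand.

```bash
cat >> h.py <<'E'
def cloud(mask,d,c,fish=True):
    v,u=np.nonzero(mask&(d>0)); p,r=rays("wrist" if fish else "top",np.c_[u,v],c)
    ax=rot(c["attitude"])[:,2]; return p+r*(d[v,u]/(r@ax))[:,None]
def lids(p,d,c,amin=200):
    H,S,V=cv2.split(cv2.cvtColor(p,cv2.COLOR_RGB2HSV)); m=((H>60)&(H<90)&(S>110)).astype(np.uint8)
    for b in blobs(m,amin):
        k=np.zeros_like(m); cv2.drawContours(k,[b],-1,1,-1); k=cv2.erode(k,np.ones((5,5)))
        P=cloud(k>0,d,c); A=np.c_[P[:,:2]-P[:,:2].mean(0),np.ones(len(P))]
        s=np.linalg.lstsq(A,P[:,2],rcond=None)[0]; ctr=P[:,:2].mean(0); zc=s[2]
        (ex,ey),w,a=rect("wrist",b,zc,c)
        print("lid px",cv2.boundingRect(b),"mean",np.round(ctr*1000,1),"z",round(zc*1000,1),"slope deg",np.round(np.degrees(np.arctan(s[:2])),1),"std",round((P[:,2]-A@s).std()*1000,1),"rect@z",round(ex,1),round(ey,1),np.round(w,1))
E
python3 - <<'E'
from h import *
import pickle
c=pickle.load(open("pics/c6.pkl","rb")); p=cv2.imread("pics/w6full.png")[...,::-1].copy(); d=np.load("pics/w6.npy")
lids(p,d,c)
for u,v in((120,153),(293,150)): print("stand",onplane("wrist",(200+u/3.2,130+v/3.2),.02,c)*1000)
print("floor corners",onplane("wrist",[(200+u/3.2,130+v/3.2) for u,v in((57,98),(57,217),(707,97),(707,214))],.03,c)*1000)
E
```

```text
lid px (393, 164, 31, 32) mean [564.8  62.2] z 61.0 slope deg [ 0.2 -0.3] std 0.8 rect@z 564.8 62.0 [38.7 38.9]
lid px (332, 166, 32, 29) mean [566.1 -14.1] z 61.0 slope deg [-0.3  0.1] std 0.8 rect@z 566.1 -15.2 [35.1 38.7]
lid px (614, 131, 18, 27) mean [484.7 442.1] z 50.8 slope deg [-0.  -0.2] std 0.9 rect@z 484.4 443.2 [42.9 43.7]
stand [[ 565.11402445 -162.32289683   20.        ]]
stand [[565.05268758 -87.71193243  20.        ]]
floor corners [[ 540.27110925 -187.00662333   30.        ]
 [ 591.08288138 -188.84424424   30.        ]
 [ 539.79600209   86.91782968   30.        ]
 [ 589.8031142    88.72700378   30.        ]]
```

Both finished pots have flat lids (top at 60 mm), so there are no rejects, and there is one fresh pot. Next is pot A at (565.5, -14).

Emit:
jog_arm(increments=[[[15,18,55,0,0,0,58],[14,19,55,0,0,0,58],[0,0,60,0,0,0,58],[0,0,60,0,0,0,58],[0,0,50,0,0,0,58],[0,0,30,0,0,0,58],[0,0,12,0,0,0,58],[0,0,0,0,0,0,30],[0,0,0,0,0,0,30],[0,0,0,0,0,0,30]]])

```text
time: 19.3
eef_pos: [0.5661, -0.0141, 0.039]
tcp_rot: [0.003, 0.0, 1.0, -0.0]
force: [-1.2, 0.4, 6.0]
gripper_width: 0.0392
grasp_force: 30.0
```

Emit:
jog_arm(increments=[[[0,0,-20,0,0,0,30],[0,0,-40,0,0,0,30],[5,40,-30,0,0,0,30],[5,55,0,0,0,0,30],[5,55,0,0,0,0,30],[0,55,0,0,0,0,30],[0,55,0,0,0,0,30],[0,42,0,0,0,0,30],[0,0,0,0,0,0,30]]])

```text
time: 20.42
eef_pos: [0.5499, 0.2905, 0.1279]
tcp_rot: [0.002, -0.001, 1.0, 0.0]
force: [-0.3, 0.3, -0.1]
gripper_width: 0.0396
grasp_force: 30.0
```

```bash
python3 - <<'E'
from h import *
s=robot.sense(); print(s["eef_pos"],s["joints"].round(2),s["gripper_width"])
c=cams.get_calibration("wrist"); p,d=cams.capture("wrist"); cv2.imwrite("pics/w7.png",p[...,::-1])
H,S,V=cv2.split(cv2.cvtColor(p,cv2.COLOR_RGB2HSV))
for b in blobs((H>100)&(H<125)&(S>150),200)[:3]:
    print("blue",cv2.boundingRect(b),rect("wrist",b,.011,c))
b=blobs(cv2.morphologyEx(((V<45)&(np.arange(480)[:,None]<270)).astype(np.uint8),cv2.MORPH_CLOSE,np.ones((5,5))),400)
for k in b[:4]: print("dark",cv2.boundingRect(k),rect("wrist",k,.03,c))
lids(p,d,c)
E
```

```text
[0.5499382  0.29051911 0.12794877] [ 0.41  0.58  1.54 -0.    1.02 -1.16] 0.03961866617346751
blue (264, 30, 101, 245) ((486.8255615234375, 286.9730529785156), (193.91793823242188, 75.91484832763672), 0.7702842354774475)
dark (470, 155, 102, 111) ((524.6757202148438, 454.75299072265625), (83.2363510131836, 100.80081176757812), 7.7411298751831055)
lid px (272, 255, 94, 69) mean [543.3 289.7] z 149.7 slope deg [ 0.6 -0. ] std 0.6 rect@z 541.8 289.7 [30.9 39.5]
lid px (504, 132, 50, 57) mean [484.6 443.3] z 50.8 slope deg [0.2 0.4] std 0.7 rect@z 484.7 443.8 [42.  43.3]
lid px (26, 241, 35, 48) mean [561.8  65.2] z 61.0 slope deg [ 0.  -0.1] std 0.7 rect@z 562.0 64.9 [41.1 36.3]
```

View pics/w7.png

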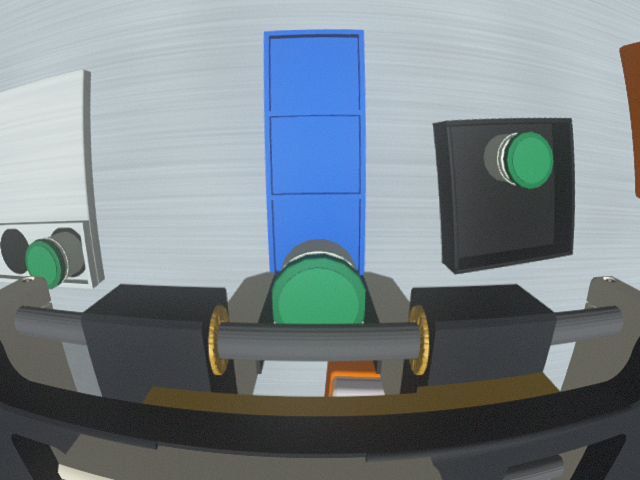

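Emit:
jog_arm(increments=[[[-1,-2.5,50,0,0,0,30],[0,0,35,0,0,0,30],[0,0,15,0,0,0,30],[0,0,4,0,0,0,30],[0,0,0,0,0,0,60],[0,0,0,0,0,0,60],[0,0,0,0,0,0,60],[0,0,-25,0,0,0,60],[0,0,-50,0,0,0,60],[0,0,-50,0,0,0,60]]])

```text
time: 21.72
eef_pos: [0.5511, 0.2854, 0.1502]
tcp_rot: [0.002, 0.0, 1.0, -0.0]
force: [0.3, -0.5, 0.6]
gripper_width: 0.0602
grasp_force: 0.0
```

Emit:
jog_arm(increments=[[[-3,-40,-30,0,0,0,60],[-3,-50,-10,0,0,0,60],[-3,-50,0,0,0,0,60],[-3,-50,0,0,0,0,60],[0,-33,0,0,0,0,60],[0,0,0,0,0,0,60]]])

```text
time: 22.48
eef_pos: [0.563, 0.0607, 0.189]
tcp_rot: [0.002, 0.002, 1.0, -0.0]
force: [0.1, 0.4, 0.8]
gripper_width: 0.0601
grasp_force: 0.0
```

```bash
python3 - <<'E'
from h import *
s=robot.sense(); print(s["eef_pos"],s["gripper_width"])
c=cams.get_calibration("wrist"); p,d=cams.capture("wrist"); cv2.imwrite("pics/w8.png",p[...,::-1])
lids(p,d,c,100); delta([.5645,.063,.038])
E
```

```text
[0.56302922 0.06073966 0.18903283] 0.06007063519431905
lid px (297, 208, 50, 48) mean [563.9  62.6] z 60.9 slope deg [0.2 0. ] std 0.7 rect@z 564.0 62.6 [40.  39.2]
lid px (531, 194, 33, 42) mean [550.3 282.3] z 44.9 slope deg [ 0.2 -0.1] std 0.8 rect@z 550.2 282.8 [41.2 40.4]
tcp [563.  62. 189.] delta tool mm [ -0.9   1.  151. ]
tool axes [[-1.0, 0.002, -0.004], [0.002, 1.0, 0.0], [0.004, 0.0, -1.0]]
```

Emit:
jog_arm(increments=[[[-1,0.5,55,0,0,0,60],[0,0,50,0,0,0,60],[0,0,30,0,0,0,60],[0,0,16,0,0,0,60],[0,0,0,0,0,0,30],[0,0,0,0,0,0,30],[0,0,0,0,0,0,30],[0,0,-20,0,0,0,30],[0,0,-35,0,0,0,30],[0,0,-35,0,0,0,30]]])

```text
time: 23.78
eef_pos: [0.5642, 0.0629, 0.1293]
tcp_rot: [0.002, 0.0, 1.0, -0.0]
force: [0.2, 0.1, -0.3]
gripper_width: 0.0395
grasp_force: 30.0
```

Emit:
jog_arm(increments=[[[20,40,0,0,0,0,30],[30,45,0,0,0,0,30],[30,45,0,0,0,0,30],[30,45,0,0,0,0,30],[30,45,0,0,0,0,30],[0,0,0,0,0,0,30]]])

```text
time: 24.52
eef_pos: [0.4228, 0.2853, 0.1278]
tcp_rot: [0.002, -0.002, 1.0, 0.0]
force: [-0.7, -0.2, 0.5]
gripper_width: 0.0392
grasp_force: 30.0
```

```bash
python3 - <<'E'
from h import *
s=robot.sense(); print(s["eef_pos"],s["gripper_width"],s["grasp_force"])
c=cams.get_calibration("wrist"); p,d=cams.capture("wrist"); cv2.imwrite("pics/w9.png",p[...,::-1])
lids(p,d,c,100); delta([.423,.286,.024])
E
```

```text
[0.42276228 0.28529501 0.12783566] 0.039153105121620686 30.00034064054489
lid px (272, 256, 94, 68) mean [416.4 284.6] z 149.8 slope deg [0.7 0. ] std 0.6 rect@z 414.8 284.5 [30.4 39.7]
lid px (293, 371, 50, 26) mean [541.2 284.2] z 44.9 slope deg [ 0.6 -0. ] std 0.6 rect@z 539.3 284.7 [40.5 25.7]
tcp [423.8 284.  127.8] delta tool mm [  1.3   2.  103.8]
tool axes [[-1.0, -0.002, -0.004], [-0.002, 1.0, 0.0], [0.004, 0.0, -1.0]]
```

Emit:
jog_arm(increments=[[[0.5,2,50,0,0,0,30],[0,0,35,0,0,0,30],[0,0,15,0,0,0,30],[0,0,4,0,0,0,30],[0,0,0,0,0,0,60],[0,0,0,0,0,0,60],[0,0,0,0,0,0,60],[0,0,-25,0,0,0,60],[0,0,-50,0,0,0,60],[0,0,-50,0,0,0,60]]])

```text
time: 25.82
eef_pos: [0.4235, 0.285, 0.1498]
tcp_rot: [0.002, 0.0, 1.0, -0.0]
force: [0.1, 0.7, -0.2]
gripper_width: 0.0602
grasp_force: 0.0
```

Emit:
jog_arm(increments=[[[-15,35,-10,0,0,0,60],[-20,50,0,0,0,0,60],[-20,50,0,0,0,0,60],[-6,23,0,0,0,0,60],[0,0,0,0,0,0,60]]])

```text
time: 26.45
eef_pos: [0.4846, 0.4439, 0.158]
tcp_rot: [0.002, -0.0, 1.0, -0.0]
force: [-0.6, -0.9, -1.0]
gripper_width: 0.0602
grasp_force: 0.0
```

```bash
python3 - <<'E'
from h import *
s=robot.sense(); print(s["eef_pos"],s["gripper_width"],s["grasp_force"])
c=cams.get_calibration("wrist"); p,d=cams.capture("wrist"); cv2.imwrite("pics/w10.png",p[...,::-1])
lids(p,d,c,100); delta([.4846,.4435,.036])
E
```

```text
[0.4846398  0.44394024 0.15803155] 0.060194347817707355 0.0
lid px (294, 209, 55, 54) mean [483.9 445.1] z 50.9 slope deg [ 0.2 -0.1] std 0.7 rect@z 483.9 445.2 [41.3 41. ]
lid px (105, 138, 43, 51) mean [423.9 285.4] z 45.0 slope deg [ 0.2 -0.4] std 0.7 rect@z 423.8 285.0 [40.9 40.8]
tcp [484.5 442.9 158.1] delta tool mm [  0.3   0.7 122.1]
tool axes [[-1.0, -0.0, -0.003], [-0.0, 1.0, -0.001], [0.003, -0.001, -1.0]]
```

View pics/w10.png

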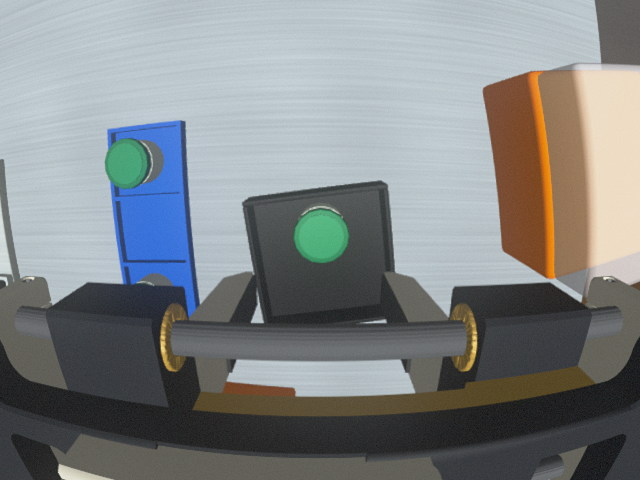

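Emit:
jog_arm(increments=[[[0,1,50,0,0,0,60],[0,0,40,0,0,0,60],[0,0,23,0,0,0,60],[0,0,10,0,0,0,60],[0,0,0,0,0,0,30],[0,0,0,0,0,0,30],[0,0,0,0,0,0,30],[0,0,0,0,0,0,30],[0,0,-30,0,0,0,30],[0,0,-50,0,0,0,30]]])

```text
time: 27.75
eef_pos: [0.4842, 0.4434, 0.115]
tcp_rot: [0.0, 0.0, 1.0, -0.001]
force: [1.5, 0.4, -0.0]
gripper_width: 0.0392
grasp_force: 30.0
```

Emit:
jog_arm(increments=[[[0,-40,-30,0,0,0,30],[-12,-50,0,0,0,0,30],[-14,-55,0,0,0,0,30],[-14,-55,0,0,0,0,30],[-14,-55,0,0,0,0,30],[-14,-55,0,0,0,0,30],[-13,-55,0,0,0,0,30],[0,-17,0,0,0,0,30],[0,0,0,0,0,0,30]]])

```text
time: 28.88
eef_pos: [0.5654, 0.0617, 0.1457]
tcp_rot: [0.002, 0.001, 1.0, 0.0]
force: [-1.4, 1.0, -0.7]
gripper_width: 0.039
grasp_force: 30.0
```

```bash
python3 - <<'E'
from h import *
s=robot.sense(); print(s["eef_pos"],s["gripper_width"],s["grasp_force"])
c=cams.get_calibration("wrist"); p,d=cams.capture("wrist"); cv2.imwrite("pics/w11.png",p[...,::-1])
H,S,V=cv2.split(cv2.cvtColor(p,cv2.COLOR_RGB2HSV)); m=(V<75)&(np.arange(480)[:,None]<262)
for b in blobs(m,150)[:6]: print(cv2.boundingRect(b),rect("wrist",b,.02,c))
lids(p,d,c,100); delta([.565,.0623,.052])
E
```

```text
[0.56541667 0.06165306 0.14573963] 0.0389617485388842 29.99972015619278
(201, 204, 55, 55) ((565.0619506835938, -13.740325927734375), (45.82543182373047, 45.664405822753906), 43.73501968383789)
(619, 133, 21, 113) ((521.3187866210938, 385.86175537109375), (122.46996307373047, 36.61838912963867), 9.415262222290039)
(124, 206, 46, 52) ((565.0516967773438, -88.9586410522461), (45.15171813964844, 45.958248138427734), 84.23162078857422)
(135, 43, 54, 43) ((421.99212646484375, -68.2877197265625), (51.87767028808594, 36.20881271362305), 81.27986145019531)
(291, 203, 57, 39) ((557.821044921875, 61.471710205078125), (45.31895446777344, 31.07906723022461), 89.88509368896484)
(61, 210, 38, 47) ((565.4966430664062, -163.99725341796875), (44.69208908081055, 45.32893753051758), 0.9139407873153687)
lid px (273, 252, 91, 72) mean [560.6  60.9] z 160.0 slope deg [ 0.4 -0.1] std 0.6 rect@z 559.6 60.8 [39.6 33.8]
lid px (554, 198, 36, 48) mean [550.1 281.9] z 44.8 slope deg [0.2 0.6] std 0.7 rect@z 550.5 281.9 [41.9 42. ]
lid px (560, 55, 36, 47) mean [424.6 281.6] z 44.8 slope deg [-0.3  0.3] std 0.8 rect@z 424.8 282.3 [40.8 41.7]
tcp [565.3  62.6 145.7] delta tool mm [ 0.6 -0.4 93.7]
tool axes [[-1.0, 0.001, -0.003], [0.001, 1.0, 0.0], [0.003, 0.0, -1.0]]
```

Emit:
jog_arm(increments=[[[0,0,50,0,0,0,30],[0,0,30,0,0,0,30],[0,0,10,0,0,0,30],[0,0,2.5,0,0,0,30],[0,0,0,0,0,0,30],[0,0,0,0,0,0,60],[0,0,0,0,0,0,60],[0,0,0,0,0,0,60],[0,0,-40,0,0,0,60],[0,0,-60,0,0,0,60]]])

```text
time: 30.18
eef_pos: [0.5646, 0.0618, 0.1531]
tcp_rot: [-0.0, 0.0, 1.0, -0.0]
force: [0.5, 0.3, 1.0]
gripper_width: 0.0599
grasp_force: 0.0
```

Emit:
jog_arm(increments=[[[20,-40,-30,0,0,0,60],[30,-40,0,0,0,0,60],[40,-34,0,0,0,0,60],[40,0,0,0,0,0,60],[0,0,0,0,0,0,60]]])

```text
time: 30.8
eef_pos: [0.4336, -0.0522, 0.1829]
tcp_rot: [0.001, 0.001, 1.0, -0.0]
force: [0.5, 0.6, -0.1]
gripper_width: 0.0598
grasp_force: 0.0
```

```bash
python3 - <<'E'
from h import *
s=robot.sense(); print(s["eef_pos"],s["gripper_width"],s["grasp_force"])
c=cams.get_calibration("wrist"); p,d=cams.capture("wrist"); cv2.imwrite("pics/w12.png",p[...,::-1])
lids(p,d,c,60)
H,S,V=cv2.split(cv2.cvtColor(p,cv2.COLOR_RGB2HSV)); m=(V<75)&(np.arange(480)[:,None]<262)
for b in blobs(m,150)[:6]: print(cv2.boundingRect(b),rect("wrist",b,.074,c))
cv2.imwrite("pics/s12.png",cams.capture("scene")[0][...,::-1])
E
```

```text
[ 0.4335813  -0.05219205  0.18292312] 0.05980296668956384 0.0
lid px (611, 202, 26, 38) mean [423.6 280.3] z 44.8 slope deg [-0.   0.3] std 0.7 rect@z 423.0 279.4 [45.4 40.5]
(301, 214, 39, 42) ((433.84375, -51.63886260986328), (29.848268508911133, 30.15967559814453), 41.45112991333008)
(121, 13, 45, 143) ((308.492919921875, -192.74107360839844), (5.336338996887207, 120.12700653076172), 73.30126953125)
(55, 8, 102, 129) ((295.8123474121094, -232.9793243408203), (72.04461669921875, 116.56544494628906), 73.1402359008789)
(54, 206, 73, 56) ((414.6979064941406, -243.7557830810547), (89.35469055175781, 39.8331184387207), 54.9359130859375)
(576, 186, 14, 76) ((422.04498291015625, 189.406982421875), (70.490478515625, 6.724475860595703), 0.6761313676834106)
(53, 211, 9, 51) ((432.7486877441406, -293.08721923828125), (5.73792028427124, 47.592533111572266), 85.42413330078125)
```

View pics/s12.png

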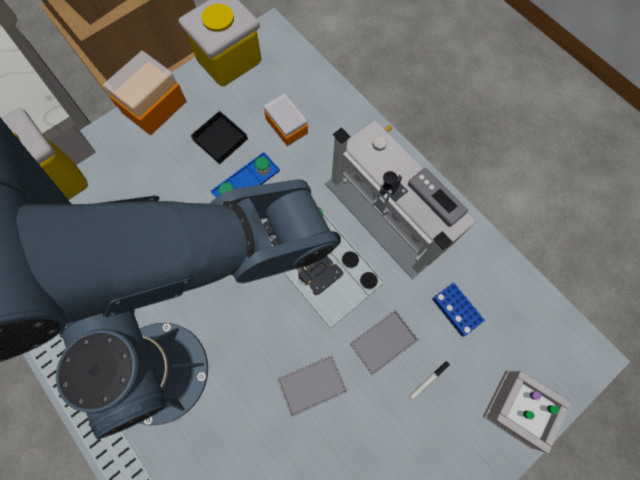

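Emit:
jog_arm(increments=[[[-50,0,-35,0,0,0,60],[-50,0,-35,0,0,0,60],[-40,0,-30,0,0,0,60],[0,0,0,0,0,0,60]]])

```text
time: 31.4
eef_pos: [0.5782, -0.0517, 0.2844]
tcp_rot: [0.003, -0.0, 1.0, -0.0]
force: [-0.3, 0.4, -1.7]
gripper_width: 0.0602
grasp_force: 0.0
```

```bash
python3 - <<'E'
from h import *
s=robot.sense(); print(s["eef_pos"])
c=cams.get_calibration("wrist"); p,d=cams.capture("wrist"); cv2.imwrite("pics/w13.png",p[...,::-1])
lids(p,d,c,60)
H,S,V=cv2.split(cv2.cvtColor(p,cv2.COLOR_RGB2HSV)); m=(V<75)&(np.arange(480)[:,None]<262)
for b in blobs(m,150)[:6]: print(cv2.boundingRect(b),rect("wrist",b,.02,c))
E
```

```text
[ 0.57819245 -0.05174999  0.28435676]
lid px (406, 181, 37, 38) mean [564.9  60.6] z 66.9 slope deg [0.3 0.1] std 0.8 rect@z 564.8 60.6 [39.5 39.1]
lid px (563, 177, 24, 31) mean [550.5 281.9] z 44.9 slope deg [-0.1 -0.7] std 0.8 rect@z 550.0 282.1 [39.7 41.8]
lid px (567, 81, 23, 32) mean [424.4 281.4] z 44.9 slope deg [0.6 0.1] std 0.8 rect@z 424.3 281.2 [39.6 41.6]
(608, 134, 32, 79) ((518.083740234375, 407.8367614746094), (119.93961334228516, 75.78532409667969), 7.530840873718262)
(333, 174, 39, 39) ((564.6036376953125, -13.304216384887695), (44.841033935546875, 44.6717643737793), 0.40598681569099426)
(269, 175, 38, 38) ((565.2517700195312, -88.82340240478516), (43.491336822509766, 43.683990478515625), 89.7039566040039)
(207, 176, 37, 38) ((565.5517578125, -163.65048217773438), (44.49528503417969, 44.69874572753906), 75.42027282714844)
(41, 182, 11, 30) ((557.4475708007812, -440.3433837890625), (42.85661697387695, 16.033889770507812), 0.4814484715461731)
```

Emit:
jog_arm(increments=[[[48,0,20,0,0,0,60],[48,0,20,0,0,0,60],[48,0,20,0,0,0,60],[0,0,55,0,0,0,60],[0,0,55,0,0,0,60],[0,0,50,0,0,0,60],[0,0,24,0,0,0,50],[0,0,0,0,0,0,5],[0,0,0,0,0,0,5],[0,0,0,0,0,0,5]]])

```text
time: 32.7
eef_pos: [0.4316, -0.0509, 0.0394]
tcp_rot: [0.002, 0.001, 1.0, 0.001]
force: [2.0, 13.6, -4.7]
gripper_width: 0.0311
grasp_force: 30.0
```

Emit:
jog_arm(increments=[[[0,0,0,0,0,0,5],[-4,0,0,0,0,0,5],[-10,0,0,0,0,0,5],[-14,0,0,0,0,0,5],[-16,0,0,0,0,0,5],[-16,0,0,0,0,0,5],[-16,0,0,0,0,0,5],[-16,0,0,0,0,0,5],[-16,0,0,0,0,0,5],[-16,0,0,0,0,0,5]]])

```text
time: 33.95
eef_pos: [0.555, -0.0503, 0.0395]
tcp_rot: [0.0, 0.0, 1.0, 0.001]
force: [-2.4, 12.0, -5.4]
gripper_width: 0.031
grasp_force: 30.0
```

Emit:
jog_arm(increments=[[[-14,0,0,0,0,0,5],[-12,0,0,0,0,0,5],[-8,0,0,0,0,0,5],[-4,0,0,0,0,0,5],[-2,0,0,0,0,0,5],[-1.5,0,0,0,0,0,5],[-1.5,0,0,0,0,0,5],[0,0,0,0,0,0,5]]])

```text
time: 34.95
eef_pos: [0.5966, -0.0502, 0.0395]
tcp_rot: [-0.001, 0.0, 1.0, 0.001]
force: [-7.6, 12.2, -2.0]
gripper_width: 0.0309
grasp_force: 30.0
```

Emit:
jog_arm(increments=[[[0,0,0,0,0,0,40],[0,0,0,0,0,0,60],[0,0,0,0,0,0,60],[0,0,-40,0,0,0,60],[10,0,-60,0,0,0,60],[0,0,-60,0,0,0,60],[0,0,-60,0,0,0,60],[0,0,-60,0,0,0,60],[0,0,-60,0,0,0,60],[0,0,0,0,0,0,60]]])

```text
time: 36.2
eef_pos: [0.5888, -0.0523, 0.3844]
tcp_rot: [0.006, 0.0, 1.0, -0.001]
force: [-0.1, -0.1, -0.4]
gripper_width: 0.0602
grasp_force: 0.0
```

```bash
python3 - <<'E'
from h import *
c=cams.get_calibration("wrist"); p,d=cams.capture("wrist"); cv2.imwrite("pics/w14.png",p[...,::-1])
H,S,V=cv2.split(cv2.cvtColor(p,cv2.COLOR_RGB2HSV)); m=(V<75)&(np.arange(480)[:,None]<265)
for b in blobs(m,100)[:6]: print(cv2.boundingRect(b),rect("wrist",b,.074,c))
lids(p,d,c,60)
s,_=cams.capture("scene"); cv2.imwrite("pics/s14.png",s[...,::-1])
delta([.681,-.0505,.38])
E
```

```text
(572, 126, 56, 69) ((513.6679077148438, 394.8479919433594), (106.53657531738281, 129.52053833007812), 7.6266961097717285)
(79, 168, 9, 26) ((553.91650390625, -402.5289001464844), (38.302181243896484, 12.511408805847168), 0.9495806097984314)
lid px (530, 81, 21, 27) mean [424.3 281.9] z 44.9 slope deg [-0.4  0.1] std 0.9 rect@z 424.1 282.6 [38.5 41.7]
lid px (527, 163, 22, 26) mean [550.6 282.4] z 45.0 slope deg [ 0.  -0.8] std 0.9 rect@z 550.8 282.3 [38.8 40.9]
tcp [587.6 -52.2 379. ] delta tool mm [-93.4   1.7  -0.6]
tool axes [[-1.0, 0.001, -0.004], [0.001, 1.0, -0.0], [0.004, -0.0, -1.0]]
```

Emit:
jog_arm(increments=[[[-47,1,0,0,0,0,60],[-46.5,0.5,0,0,0,0,60],[0,0,30,0,0,0,60],[0,0,40,0,0,0,60],[0,0,28,0,0,0,55],[0,0,9,0,0,0,45],[0,0,0,0,0,0,5],[0,0,0,0,0,0,5],[0,0,0,0,0,0,5],[0,0,0,0,0,0,5]]])

```text
time: 37.55
eef_pos: [0.6819, -0.05, 0.2734]
tcp_rot: [0.002, 0.0, 1.0, 0.0]
force: [-0.8, 5.7, -0.2]
gripper_width: 0.0308
grasp_force: 30.0
```

Emit:
jog_arm(increments=[[[0,0,-5,0,0,0,5],[0,0,-8,0,0,0,5],[0,0,-7,0,0,0,5],[0,0,-5,0,0,0,5],[0,0,0,0,0,0,5]]])

```text
time: 38.17
eef_pos: [0.6814, -0.05, 0.2976]
tcp_rot: [0.002, 0.0, 1.0, 0.0]
force: [-0.3, 4.8, -4.9]
gripper_width: 0.0308
grasp_force: 30.0
```

Emit:
jog_arm(increments=[[[9,0,0.3,0,-0.065,0,5],[9,0,0.3,0,-0.065,0,5],[9,0,0.3,0,-0.065,0,5],[9,0,0.3,0,-0.065,0,5],[9,0,0.3,0,-0.065,0,5],[0,0,0,0,0,0,5]]])

```text
time: 38.92
eef_pos: [0.6378, -0.0502, 0.291]
tcp_rot: [0.166, 0.0, 0.986, 0.0]
force: [9.4, 5.2, -5.2]
gripper_width: 0.0312
grasp_force: 30.0
```

Emit:
jog_arm(increments=[[[-2,0,0,0,0,0,5],[3.3,0,9.4,0,0,0,5],[4.9,0,14.2,0,0,0,5],[4.9,0,14.2,0,0,0,5],[4.9,0,14.2,0,0,0,5],[4.9,0,14.2,0,0,0,5],[3.3,0,9.4,0,0,0,5],[0,0,0,0,0,0,5]]])

```text
time: 39.92
eef_pos: [0.6382, -0.0502, 0.2096]
tcp_rot: [0.162, 0.0, 0.987, 0.0]
force: [2.4, 5.1, -6.1]
gripper_width: 0.0307
grasp_force: 30.0
```

Emit:
jog_arm(increments=[[[1.3,0,3.8,0,0,0,5],[0.7,0,1.9,0,0,0,5],[0.7,0,1.9,0,0,0,5],[0.3,0,1,0,0,0,5],[0.3,0,1,0,0,0,5],[0,0,0,0,0,0,5]]])

```text
time: 40.67
eef_pos: [0.6387, -0.0502, 0.2007]
tcp_rot: [0.163, 0.0, 0.987, 0.0]
force: [1.2, 5.9, -4.7]
gripper_width: 0.031
grasp_force: 30.0
```

Emit:
jog_arm(increments=[[[0.3,0,1,0,0,0,5],[0.3,0,1,0,0,0,5],[0.3,0,1,0,0,0,5],[0,0,0,0,0,0,5]]])

```text
time: 41.18
eef_pos: [0.6405, -0.0503, 0.201]
tcp_rot: [0.166, 0.0, 0.986, -0.0]
force: [-6.4, 7.3, 15.7]
gripper_width: 0.0311
grasp_force: 30.0
```

Emit:
jog_arm(increments=[[[0,0,-2,0,0,0,5],[0,0,0,0,0,0,30],[0,0,0,0,0,0,60],[0,0,0,0,0,0,60],[0,0,-30,0,0,0,60],[0,0,-50,0,0,0,60],[0,0,-50,0,0,0,60],[60,0,0,0,0,0,60],[60,0,0,0,0,0,60],[0,0,-50,0,0,0,60]]])

```text
time: 42.42
eef_pos: [0.4596, -0.0494, 0.3242]
tcp_rot: [0.156, 0.001, 0.988, 0.001]
force: [1.9, -1.0, 1.6]
gripper_width: 0.0601
grasp_force: 0.0
```

Emit:
jog_arm(increments=[[[40,40,-20,0,0.11,0,60],[20,50,-10,0,0.11,0,60],[0,60,0,0,0.11,0,60],[0,60,0,0,0,0,60],[0,60,0,0,0,0,60],[0,60,0,0,0,0,60],[0,0,0,0,0,0,60]]])

```text
time: 43.3
eef_pos: [0.4004, 0.2823, 0.3421]
tcp_rot: [-0.001, -0.002, 1.0, -0.0]
force: [0.2, -1.1, -0.0]
gripper_width: 0.0599
grasp_force: 0.0
```

```bash
python3 - <<'E'
from h import *
print(robot.sense()["eef_pos"])
s,_=cams.capture("scene");t,_=cams.capture("top")
cv2.imwrite("pics/f.png",np.hstack([cv2.resize(t[115:300,150:440,::-1],(440,281)),cv2.resize(s[115:305,180:480,::-1],(360,281))]))
T=[]
for n,im,uv0 in(("top",t,(340.4,219)),("scene",s,(352.2,236.3))):
    m=(im.max(2)<60); m2=np.zeros_like(m); u,v=map(int,uv0); m2[v-9:v+10,u-9:u+10]=m[v-9:v+10,u-9:u+10]
    yy,xx=np.nonzero(m2); print(n,onplane(n,(xx.mean(),yy.mean()),.07)*1000,len(xx))
    p0=cv2.imread(f"pics/{n}0.png"); m=(p0.max(2)<60); m3=np.zeros_like(m); m3[v-9:v+10,u-9:u+10]=m[v-9:v+10,u-9:u+10]; yy,xx=np.nonzero(m3); print(" start",onplane(n,(xx.mean(),yy.mean()),.07)*1000,len(xx))
E
```

```text
[0.4004355  0.282324   0.34212392]
top [[597.50947403 -51.25544455  70.        ]] 89
 start [[597.16369144 -50.95529284  70.        ]] 95
scene [[594.96188916 -53.52317602  70.        ]] 104
 start [[594.99676513 -53.4828904   70.        ]] 104
```

View pics/f.png

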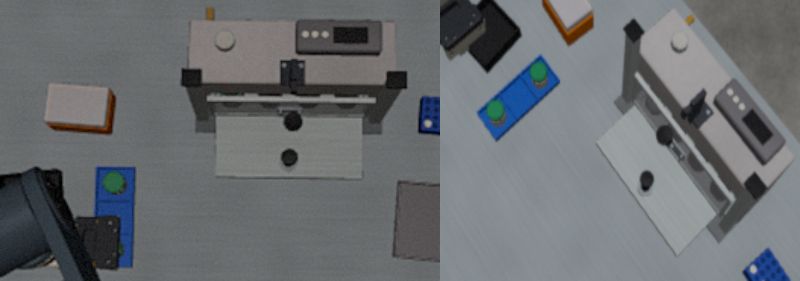

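The final picture shows the guard down, the bar leaning out with its grip at (292,120), and the post at (289,157), the same place as at the start. Both good pots are upright in separate nests at (496,110) and (540,72) in the right half. I'm handing in.

```bash
python3 -c "
from rig import robot
print(robot.close_job())"
```

```text
the job is handed in; nothing more can be done
None
```

The job is handed in, with no verdict returned: both good pots are in separate nests, the one fresh pot was placed centred on a stand, there were no crooked-lidded pots, and the carriage is home with the guard down.

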